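# Swing the bench magnifier over the spectacles

## Task

Bring the bench magnifier over the folded black spectacles lying on the bench, ready to inspect them: push its horizontal arm round on the post with a fingertip until the round lens is centred over the spectacles, with the bridge of the frame in the middle of the glass, then take the hand away. Do not grip, lift, slide or tip the magnifier, push it gently, and keep off the glass. Leave the spectacles, the case, the jar and the screwdriver just as they lie.

Things in the scene. Friction and masses are not known exactly. Their poses are not given: they have to be found in the camera images.
- magnifier: The stand of the bench magnifier, loose on the bench: a cream round weighted foot 190 mm across and 27 mm high with a steel post 17 mm thick, 3 kg. Origin on the post's axis at the underside of the foot, z up. A side push of about 10 N or more at the arm's height tips or slides it.
- swing (a joint): Swing of the magnifier's arm about the vertical post, rad. At 0 the arm points along the stand's own -x axis; it grows as the arm turns anticlockwise seen from above. Stops at -1.3 and 1.3. The friction hinge (0.14 N m, about 1 N at 140 mm from the pivot) lets the arm stay wherever it is left, and it does not coast.
- pivot (a point): Point on the post's axis at the mid-height of the arm, 205 mm above the bench. The hub around it is 38 mm across, with a black knob on top reaching 35 mm above this point.
- bar_mid (a point): Point on the centre line of the arm, 140 mm from the pivot, 205 mm above the bench: a good place to push. The arm is a straight level cream bar 16 mm wide and 12 mm high, free from 20 mm to 175 mm from the pivot, where the yoke (30 mm wide) and the lens ring begin.
- glass: The magnifier's clear round lens, 119 mm across and 8 mm thick, level, set in a cream ring 140 mm across and 26 mm high (192 to 218 mm above the bench) at the arm's end. Origin on the lens axis, at the glass's underside, 260 mm from the pivot axis along the arm. Turns with the arm.
- spectacles: The folded black spectacle frame, loose on the bench, front uppermost: two empty rims and a bridge, 140 mm wide (along its y), 46 mm deep (along its x), 22 mm high, 30 g. Origin on the bench under the middle of the bridge. It lies under the circle on which the lens centre swings, within about 10 mm of it.
- case: Closed blue spectacle case, 150 mm long (along its y), 60 mm wide, 40 mm high, loose, under the lens's sweep. Origin at the centre of its underside. Leave alone.
- jar: Small clear jar with a white lid, 48 mm across, 50 mm high, loose, under the lens's sweep. Origin at the centre of its underside. Leave alone.
- screwdriver: Black-handled screwdriver 130 mm long lying on the bench beside the magnifier's foot, along its own x. Leave alone.
Things that resemble listed ones, but are neither listed nor needed, are in the scene too. Leave any pink or purple look-alike of the spectacles alone.

How it is judged:
At the end, for the whole second after the job is handed in: The lens centre stands within 22 mm (seen from above) of the middle of the spectacles' bridge and the magnifier's arm is at rest; the magnifier's foot is within 15 mm of where it was and upright; the spectacles, case and jar are within 10 mm and the screwdriver within 15 mm of where they were (horizontal distance between glass and spectacles below 0.022 m and velocity of joint swing between -0.02 and 0.02 rad/s and distance of each of magnifier, screwdriver from where it was at the start of the episode below 0.015 m and angle between magnifier's own z axis and vertical below 0.05 rad and distance of each of spectacles, case, jar from where it was at the start of the episode below 0.01 m); the robot touches nothing.
It fails at once if the magnifier's stand is slid or lifted by more than 15 mm, or tipped by more than 0.09 rad (distance of magnifier from where it was at the start of the episode above 0.015 m or angle between magnifier's own z axis and vertical above 0.09 rad).
It fails at once if the glass of the lens is touched (over 0.5 N) (contact force between any of the fingers, the arm and glass above 0.5 N).
It fails at once if the magnifier is gripped or pushed harder than 15 N by the fingers (contact force between the fingers and magnifier above 15 N).
It fails at once if any part of the robot other than a finger pushes the magnifier (over 2 N) (contact force between the arm and magnifier above 2 N).
It fails at once if the spectacles, case or jar are moved or lifted by more than 10 mm, or the screwdriver by more than 15 mm (distance of any of spectacles, case, jar from where it was at the start of the episode above 0.01 m or distance of screwdriver from where it was at the start of the episode above 0.015 m).
It also fails if it takes over 48 s, if anything falls off the work surface, if the arm or the gripper's body presses on something with over 40 N, if the wrist force passes 120 N, or if a joint passes its speed limit or range.

## Robot

A 6-joint arm with a two-finger parallel gripper is mounted at the origin on the work surface. World frame = base frame: x ahead of the robot, y to its left, z up, the work surface at z = 0. Lengths are in m, angles in rad, forces in N, time in s.
With the tool pointing down it reaches from about 0.3 to 0.75 m from the base axis. Payload 8.5 kg.
Tool frame: the origin (TCP) lies on the centre line of the jaws, within the pads' length; the fingertips stand 17 mm ahead of it and the grasp point (between the pads) lies 2 mm behind it; z points along the fingers, y is the line along which they close (so a half turn about z gives the same grasp; the last joint's range is limited). The gripper opens to 88 mm and grips with 3 to 60 N. Pads are 18 mm wide; open, the fingers measure 123 mm over their backs; the gripper's body (75 mm by 187 mm) begins 45 mm behind the grasp point.
Start: joints at [-1.517, 0.381, 1.297, -0, 1.464, -0.215], TCP at [0.146, -0.53, 0.256] pointing down, gripper open.
Joint ranges: [-3.11, 3.11], [-0.89, 2.33], [0.22, 2.48], [-1.42, 4.56], [0.17, 2.85], [-2.88, 2.88]. Speed limits (rad/s): [2.39, 2.39, 3.14, 3.14, 3.14, 3.14].

## Interface

Orientations are given as a 3x3 rotation matrix whose columns are the frame's x, y, z axes.
In Python, from station import robot gives the robot as it stands. The module is installed in compiled form; this text tells all that it offers.
- The arm moves only by the tool send_rows, never from a script. Its argument "targets" is a list of rows, each an object of numbers: "tx", "ty", "tz": the shift along the tool's x, y, z each as a share of 50 cm, from -1 to 1; "rx", "ry", "rz": the turn, a rotation vector about the tool's x, y, z each as a share of 0.5 rad, from -1 to 1; "jaw": the opening, from -1 (shut) to 1 (fully open). A call has 1 to 10 rows; each row is the pose to reach, as a shift and turn from the pose commanded when the call began, along the tool's axes at that moment; what a row does not reach only later rows make up. A row lasts 1/10 s, in which the tool goes at most 50 mm and 8.59 degrees, less where a joint would pass 70% of its speed; a pose out of reach is approached as far as the arm can. A call with a number of a shift or a turn outside -1 to 1 is refused whole. A call with a gripper value outside its range is refused whole. The fingers move at their own pace and stop on an object; the grip force is fixed at half the most. Time passes only in rows, so rows that repeat a pose let the fingers close. It gives the time, the measured TCP pose, the force, the opening and the grip force at its end, in the units of the state.
- robot.sense(): the state, without advancing time (a new reading comes with each control period).
- robot.snapshot(name): name is "scene" or "top"; returns a dict with "pixels" (384x512x3 uint8, blue, green, red), "fov_y" (degrees; the focal length in pixels is half the picture's height over the tangent of half this angle, whatever the lens; pixels are square), "cx", "cy" (the principal point, pixels), "pose" (4x4, takes a point from camera to world coordinates). Camera axes: x right, y up, looking along -z (the intrinsics and any distortion apply to the point x, -y, -z); pixel columns grow to the right and rows downward; lengths in m; the calibration is good to about 2 mm. A picture is of the moment at which its call begins. There is no depth.
- robot.sign_off(): hands the job in; it is judged then, once.
The state is a dict: "time": time; "joint_positions": joint angles; "joint_vel": joint speeds; "effort": joint torques, N m; "eef_pos": TCP position; "tool_rot": TCP orientation; "wrist_force": force on the tool from outside, world axes, zero at the start; "moment": the same for the moment, N m; "finger_gap": finger opening in m; "gripper_force": force on a finger pad.
Only numpy, scipy, OpenCV 4.12 (cv2) and the standard library are available. Lean on these libraries where they do the work, as an engineer would, in place of code of your own. Each camera call takes 0.05 s, during which the arm holds its last target. There are 200 camera calls.

## Working session

There is one attempt and no reset: what is moved stays moved. The work goes in short steps, Python scripts to look and compute and a tool call to move; the robot and the scene stay as the last step left them, time stands still between calls to the robot, and variables do not carry over. Pictures are saved under pics/ and viewed, at most 10 in all, crops included, and the job is handed in when it is done.

Besides the shell and the picture viewer there is one more tool, called after "Emit:" as name(argument=value, ...) on one line, values as JSON. send_rows: Moves the arm, as the interface text tells. Its arguments: {"type":"object","properties":{"targets":{"type":"array"}},"required":["targets"]}

```bash
mkdir -p pics; cat > h.py <<'E'
import numpy as np, cv2
from station import robot
def snap(n,f=None):
    s=robot.snapshot(n)
    if f: cv2.imwrite('pics/'+f,s['pixels'])
    return s
def ray(s,u,v,z):
    f=192/np.tan(np.radians(s['fov_y'])/2); P=np.array(s['pose'])
    d=P[:3,:3]@np.array([(u-s['cx'])/f,-(v-s['cy'])/f,-1]); o=P[:3,3]
    return (o+d*(z-o[2])/d[2]).round(4)
def proj(s,p):
    f=192/np.tan(np.radians(s['fov_y'])/2); P=np.array(s['pose'])
    c=P[:3,:3].T@(np.array(p)-P[:3,3]); return s['cx']+f*c[0]/-c[2], s['cy']-f*c[1]/-c[2]
E
python3 - <<'E'
from h import *
for n in('scene','top'):
    s=snap(n,n+'1.png'); print({k:v for k,v in s.items() if k!='pixels'})
r=robot.sense(); print(r['time'],r['eef_pos'],r['tool_rot'])
E
```

```text
{'fov_y': 43.99559368581426, 'cx': 248.5524889048501, 'cy': 196.82867758626017, 'pose': array([[ 0.6306214 , -0.42606687,  0.64867841,  1.26210724],
       [ 0.77576246,  0.37036312, -0.51090486, -0.52993109],
       [-0.02256693,  0.82540789,  0.56408558,  0.77154085],
       [ 0.        ,  0.        ,  0.        ,  1.        ]])}
{'fov_y': 44.021367402621, 'cx': 252.66756170516422, 'cy': 190.60045646953134, 'pose': array([[-0.02747352,  0.99022411, -0.13675314,  0.39951784],
       [-0.99904561, -0.03184674, -0.02989407,  0.01281435],
       [-0.03395697,  0.13580133,  0.99015399,  1.17394231],
       [ 0.        ,  0.        ,  0.        ,  1.        ]])}
0.1 [ 0.14603725 -0.53002878  0.25521105] [[ 9.64085447e-01  2.65592256e-01 -6.92994039e-05]
 [ 2.65592122e-01 -9.64084626e-01  1.28768950e-03]
 [ 2.75189869e-04 -1.25984808e-03 -9.99999169e-01]]
```

View pics/top1.png

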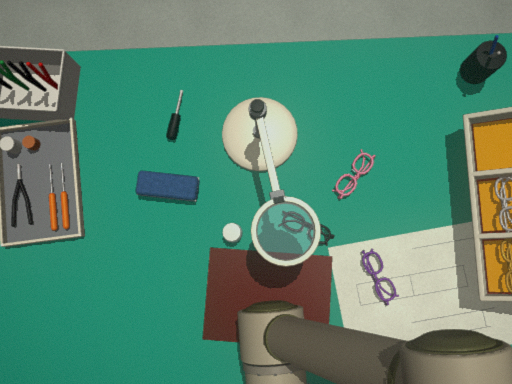

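View pics/scene1.png

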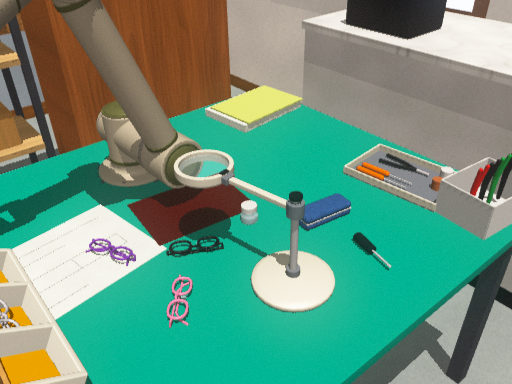

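The top view shows the lens ring at about (286,230), the hub at (258,107) and the foot at (260,134). The black spectacles lie partly under the lens, at (280–333, 212–240). In the scene view they are unobstructed, with the bridge at about (195,246).

```bash
python3 - <<'E'
from h import *
s=snap('scene'); t=snap('top')
def comp(s,m,box):
    x0,y0,x1,y1=box; k=np.zeros(m.shape,np.uint8); k[y0:y1,x0:x1]=m[y0:y1,x0:x1]; return k
p=s['pixels'].astype(int); dark=(p.max(2)<70).astype(np.uint8)
k=comp(s,dark,(160,230,230,262)); v,u=np.nonzero(k); print('spec n',len(u),u.min(),u.max(),v.min(),v.max())
c=cv2.minAreaRect(np.c_[u,v].astype(np.float32)); print(c)
W=np.array([ray(s,a,b,.015)[:2] for a,b in zip(u,v)],np.float32); r=cv2.minAreaRect(W);print('spec world',r, cv2.boxPoints(r))
q=t['pixels'].astype(int); cream=((q.min(2)>130)).astype(np.uint8)
for nm,box,z in(('foot',(215,90,305,175),.02),('ring',(245,193,326,270),.21)):
    k=comp(t,cream,box); cs=max(cv2.findContours(k,0,1)[0],key=cv2.contourArea)
    (a,b),rr=cv2.minEnclosingCircle(cs); e=cv2.fitEllipse(cv2.convexHull(cs)); print(nm,(a,b),rr,e,ray(t,a,b,z),ray(t,*e[0],z))
print('knob',ray(t,257.5,105,.24))
print('pivot scene',ray(s,295,197,.24))
big=np.hstack([cv2.resize(s['pixels'][220:280,150:240],None,fx=4,fy=4),cv2.resize(t['pixels'][195:255,250:340],None,fx=4,fy=4)])
cv2.imwrite('pics/crop.png',big)
E
```

```text
spec n 405 162 222 230 255
((191.8793182373047, 241.4482879638672), (24.252197265625, 59.95518493652344), 86.633544921875)
spec world ((0.44808414578437805, -0.07396179437637329), (0.14617343246936798, 0.09645427018404007), 61.874534606933594) [[ 0.37109843 -0.11568378]
 [ 0.45616314 -0.1611527 ]
 [ 0.52506983 -0.03223981]
 [ 0.44000515  0.01322912]]
foot (260.2386779785156, 137.0727996826172) 40.15028381347656 ((259.9239501953125, 134.64100646972656), (73.09403991699219, 77.22427368164062), 149.43788146972656) [0.6928 0.0251 0.02  ] [0.6991 0.0257 0.02  ]
ring (285.0579833984375, 227.48550415039062) 37.6297721862793 ((285.15765380859375, 229.57313537597656), (68.1829833984375, 72.41183471679688), 157.9488983154297) [ 0.4552 -0.0216  0.21  ] [ 0.451  -0.0216  0.21  ]
knob [0.704  0.0263 0.24  ]
pivot scene [0.7115 0.0204 0.24  ]
```

View pics/crop.png

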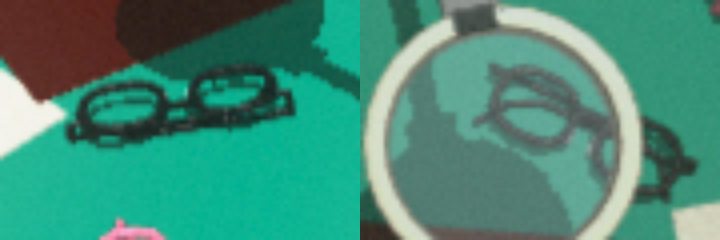

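The crop shows the bridge at about (194.5,245.7) in the scene view. In the top view it is at about (308,225), seen through the glass.

```bash
python3 - <<'E'
from h import *
s=snap('scene'); t=snap('top')
b=ray(s,194.5,245.7,.02); b2=ray(t,308,225,.02); print('bridge',b,b2)
p=np.array([.700,.0255])
g=np.array([.451,-.0216])
ang=lambda q:np.arctan2(*(q[:2]-p)[::-1])
print('dist glass',np.linalg.norm(g-p),'bridge',np.linalg.norm(b[:2]-p),np.linalg.norm(b2[:2]-p))
a0,a1=ang(g)%(2*np.pi),ang(b)%(2*np.pi); a2=ang(b2)%(2*np.pi);print(a0,a1,a2)
for a in(a0,a1):
    d=np.array([np.cos(a),np.sin(a)]); print('barmid',p+.14*d,'lens',p+.26*d)
# screw driver, arm clearances
for n,u,v,z in(('arm ref bar px',266.5,150,.211),('yoke',277,190,.211)): print(n,ray(t,u,v,z), ang(ray(t,u,v,z))%(2*np.pi))
print(proj(t,[.1460,-.53,.25]))
E
```

```text
bridge [ 0.4755 -0.0828  0.02  ] [ 0.4706 -0.084   0.02  ]
dist glass 0.25341548887153675 bridge 0.24925717642627662 0.254194040056017
3.3285404858652803 3.5910657230069414 3.586942111514284
barmid [ 5.62439348e-01 -5.20508965e-04] lens [ 0.44453022 -0.0228238 ]
barmid [ 0.57390534 -0.03532874] lens [ 0.46582419 -0.08746766]
arm ref bar px [0.6164 0.0109 0.211 ] 3.314490110434039
yoke [ 0.5322 -0.0079  0.211 ] 3.338071203151093
(np.float64(571.8758660371146), np.float64(388.08691306809567))
```

Emit:
send_rows(targets=[{"tz": -0.1, "jaw": -1}, {"tz": -0.2, "jaw": -1}, {"tz": -0.3, "jaw": -1}, {"tx": 0.08, "ty": -0.06, "tz": -0.3, "jaw": -1}, {"tx": 0.16, "ty": -0.13, "tz": -0.3, "jaw": -1}, {"tx": 0.24, "ty": -0.2, "tz": -0.3, "jaw": -1}, {"tx": 0.32, "ty": -0.27, "tz": -0.3, "jaw": -1}, {"tx": 0.4, "ty": -0.34, "tz": -0.3, "jaw": -1}, {"tx": 0.47, "ty": -0.4, "tz": -0.3, "jaw": -1}, {"tx": 0.54, "ty": -0.46, "tz": -0.3, "jaw": -1}])

```text
validation failed for argument at $.ta...
```

Emit:
send_rows(targets=[{"tx": 0.07, "ty": -0.06, "jaw": -1}, {"tx": 0.14, "ty": -0.12, "jaw": -1}, {"tx": 0.21, "ty": -0.18, "jaw": -1}, {"tx": 0.28, "ty": -0.24, "jaw": -1}, {"tx": 0.35, "ty": -0.3, "jaw": -1}, {"tx": 0.42, "ty": -0.36, "jaw": -1}, {"tx": 0.49, "ty": -0.42, "jaw": -1}, {"tx": 0.54, "ty": -0.46, "jaw": -1}, {"tx": 0.54, "ty": -0.46, "jaw": -1}, {"tx": 0.54, "ty": -0.46, "jaw": -1}])

```text
validation failed for argument at $.ta...
```

Emit:
send_rows(targets=[{"tx": 0, "ty": 0, "tz": -0.1, "rx": 0, "ry": 0, "rz": 0, "jaw": -1}, {"tx": 0, "ty": 0, "tz": -0.2, "rx": 0, "ry": 0, "rz": 0, "jaw": -1}, {"tx": 0, "ty": 0, "tz": -0.3, "rx": 0, "ry": 0, "rz": 0, "jaw": -1}, {"tx": 0.08, "ty": -0.06, "tz": -0.3, "rx": 0, "ry": 0, "rz": 0, "jaw": -1}, {"tx": 0.16, "ty": -0.13, "tz": -0.3, "rx": 0, "ry": 0, "rz": 0, "jaw": -1}, {"tx": 0.24, "ty": -0.2, "tz": -0.3, "rx": 0, "ry": 0, "rz": 0, "jaw": -1}, {"tx": 0.32, "ty": -0.27, "tz": -0.3, "rx": 0, "ry": 0, "rz": 0, "jaw": -1}, {"tx": 0.4, "ty": -0.34, "tz": -0.3, "rx": 0, "ry": 0, "rz": 0, "jaw": -1}, {"tx": 0.47, "ty": -0.4, "tz": -0.3, "rx": 0, "ry": 0, "rz": 0, "jaw": -1}, {"tx": 0.54, "ty": -0.46, "tz": -0.3, "rx": 0, "ry": 0, "rz": 0, "jaw": -1}])

```text
time: 1.3
eef_pos: [0.3432, -0.2388, 0.4059]
tool_rot: [[0.964, 0.265, 0.0], [0.265, -0.964, -0.0], [0.0, 0.0, -1.0]]
wrist_force: [1.1, -0.6, 0.4]
finger_gap: 0.0101
gripper_force: 0.0
```

Emit:
send_rows(targets=[{"tx": 0.07, "ty": -0.06, "tz": 0, "rx": 0, "ry": 0, "rz": 0, "jaw": -1}, {"tx": 0.14, "ty": -0.12, "tz": 0, "rx": 0, "ry": 0, "rz": 0, "jaw": -1}, {"tx": 0.21, "ty": -0.18, "tz": 0, "rx": 0, "ry": 0, "rz": 0, "jaw": -1}, {"tx": 0.28, "ty": -0.24, "tz": 0, "rx": 0, "ry": 0, "rz": 0, "jaw": -1}, {"tx": 0.35, "ty": -0.3, "tz": 0, "rx": 0, "ry": 0, "rz": 0, "jaw": -1}, {"tx": 0.42, "ty": -0.36, "tz": 0, "rx": 0, "ry": 0, "rz": 0, "jaw": -1}, {"tx": 0.49, "ty": -0.42, "tz": 0, "rx": 0, "ry": 0, "rz": 0, "jaw": -1}, {"tx": 0.55, "ty": -0.46, "tz": 0, "rx": 0, "ry": 0, "rz": 0, "jaw": -1}, {"tx": 0.55, "ty": -0.46, "tz": 0, "rx": 0, "ry": 0, "rz": 0, "jaw": -1}, {"tx": 0.55, "ty": -0.46, "tz": 0, "rx": 0, "ry": 0, "rz": 0, "jaw": -1}])

```text
time: 2.3
eef_pos: [0.5467, 0.0543, 0.4053]
tool_rot: [[0.964, 0.267, -0.001], [0.267, -0.964, -0.0], [-0.001, -0.0, -1.0]]
wrist_force: [0.1, -0.1, 0.0]
finger_gap: 0.0006
gripper_force: 0.0
```

```bash
python3 - <<'E'
from h import *
s=snap('scene','s2.png'); r=robot.sense(); print(r['eef_pos'],r['joint_positions'])
E
```

```text
[0.54635868 0.05363108 0.4056695 ] [-1.17748986e-01  3.23543363e-01  9.63275597e-01 -2.48820101e-04
  1.85516939e+00  1.18427224e+00]
```

View pics/s2.png

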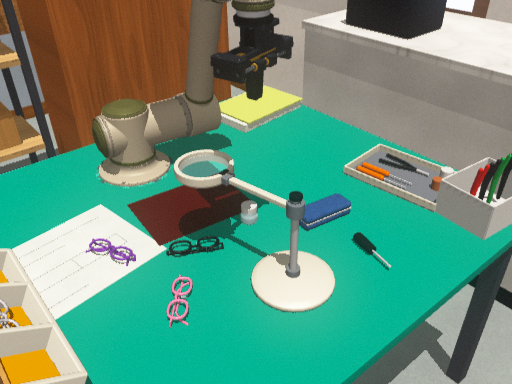

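The closed fingertips hang above the bench on the +y side of the bar, clear of everything. Next: descend.

Emit:
send_rows(targets=[{"tx": 0, "ty": 0, "tz": 0.08, "rx": 0, "ry": 0, "rz": 0, "jaw": -1}, {"tx": 0, "ty": 0, "tz": 0.16, "rx": 0, "ry": 0, "rz": 0, "jaw": -1}, {"tx": 0, "ty": 0, "tz": 0.24, "rx": 0, "ry": 0, "rz": 0, "jaw": -1}, {"tx": 0, "ty": 0, "tz": 0.32, "rx": 0, "ry": 0, "rz": 0, "jaw": -1}, {"tx": 0, "ty": 0, "tz": 0.36, "rx": 0, "ry": 0, "rz": 0, "jaw": -1}, {"tx": 0, "ty": 0, "tz": 0.395, "rx": 0, "ry": 0, "rz": 0, "jaw": -1}, {"tx": 0, "ty": 0, "tz": 0.395, "rx": 0, "ry": 0, "rz": 0, "jaw": -1}])

```text
time: 3.05
eef_pos: [0.5454, 0.0529, 0.2068]
tool_rot: [[0.965, 0.264, -0.004], [0.264, -0.965, 0.0], [-0.003, -0.001, -1.0]]
wrist_force: [-0.1, -0.9, 0.1]
finger_gap: 0.0003
gripper_force: 0.0
```

Emit:
send_rows(targets=[{"tx": 0, "ty": 0.01, "tz": 0, "rx": 0, "ry": 0, "rz": 0, "jaw": -1}, {"tx": 0, "ty": 0.02, "tz": 0, "rx": 0, "ry": 0, "rz": 0, "jaw": -1}, {"tx": 0, "ty": 0.03, "tz": 0, "rx": 0, "ry": 0, "rz": 0, "jaw": -1}, {"tx": 0, "ty": 0.04, "tz": 0, "rx": 0, "ry": 0, "rz": 0, "jaw": -1}, {"tx": 0, "ty": 0.05, "tz": 0, "rx": 0, "ry": 0, "rz": 0, "jaw": -1}, {"tx": 0, "ty": 0.055, "tz": 0, "rx": 0, "ry": 0, "rz": 0, "jaw": -1}, {"tx": 0, "ty": 0.06, "tz": 0, "rx": 0, "ry": 0, "rz": 0, "jaw": -1}, {"tx": 0, "ty": 0.065, "tz": 0, "rx": 0, "ry": 0, "rz": 0, "jaw": -1}, {"tx": 0, "ty": 0.07, "tz": 0, "rx": 0, "ry": 0, "rz": 0, "jaw": -1}, {"tx": 0, "ty": 0.075, "tz": 0, "rx": 0, "ry": 0, "rz": 0, "jaw": -1}])

```text
time: 4.05
eef_pos: [0.5565, 0.0179, 0.2082]
tool_rot: [[0.964, 0.266, -0.0], [0.266, -0.964, 0.0], [-0.0, -0.0, -1.0]]
wrist_force: [-1.1, 0.6, 0.3]
finger_gap: 0.0005
gripper_force: 0.5
```

Emit:
send_rows(targets=[{"tx": 0, "ty": 0.005, "tz": 0, "rx": 0, "ry": 0, "rz": 0, "jaw": -1}, {"tx": 0, "ty": 0.01, "tz": 0, "rx": 0, "ry": 0, "rz": 0, "jaw": -1}, {"tx": 0, "ty": 0.015, "tz": 0, "rx": 0, "ry": 0, "rz": 0, "jaw": -1}, {"tx": 0, "ty": 0.02, "tz": 0, "rx": 0, "ry": 0, "rz": 0, "jaw": -1}, {"tx": 0, "ty": 0.025, "tz": 0, "rx": 0, "ry": 0, "rz": 0, "jaw": -1}, {"tx": 0, "ty": 0.03, "tz": 0, "rx": 0, "ry": 0, "rz": 0, "jaw": -1}, {"tx": 0, "ty": 0.035, "tz": 0, "rx": 0, "ry": 0, "rz": 0, "jaw": -1}, {"tx": 0, "ty": 0.04, "tz": 0, "rx": 0, "ry": 0, "rz": 0, "jaw": -1}, {"tx": 0, "ty": 0.044, "tz": 0, "rx": 0, "ry": 0, "rz": 0, "jaw": -1}, {"tx": 0, "ty": 0.044, "tz": 0, "rx": 0, "ry": 0, "rz": 0, "jaw": -1}])

```text
time: 5.05
eef_pos: [0.5627, -0.0037, 0.2083]
tool_rot: [[0.964, 0.265, 0.0], [0.265, -0.964, -0.0], [0.0, 0.0, -1.0]]
wrist_force: [0.4, -0.6, 0.1]
finger_gap: 0.0004
gripper_force: 0.0
```

```bash
python3 - <<'E'
from h import *
t=snap('top'); s=snap('scene')
cv2.imwrite('pics/p3.png',np.hstack([cv2.resize(t['pixels'][80:280,200:350],None,fx=2.6,fy=2.6),cv2.resize(s['pixels'][130:330,150:300],None,fx=2.6,fy=2.6)]))
E
```

```text
(no output)
```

View pics/p3.png

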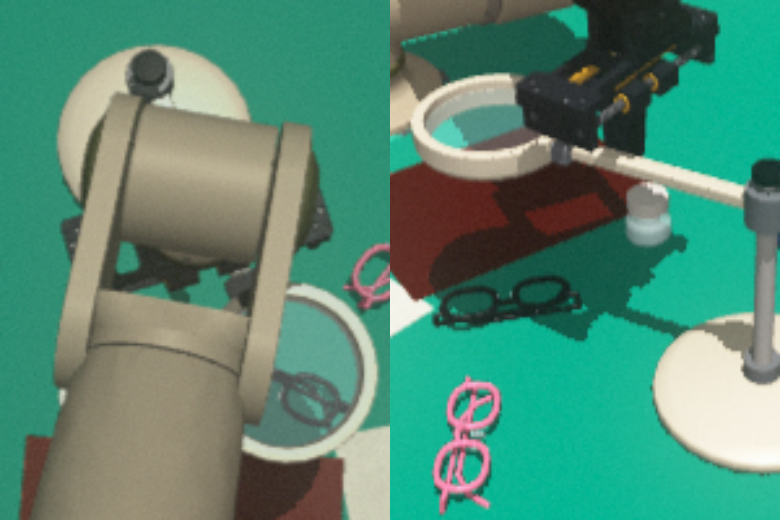

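The arm is swinging: the ring's right edge is at top-view column 345 and it spans rows 190–258. The finger touches the bar with the ring and glass clear.

```bash
python3 - <<'E'
from h import *
t=snap('top'); s=snap('scene')
q=t['pixels'].astype(int)
# ring outer edge right/bottom arcs: fit with cream contour
k=(q.min(2)>125).astype(np.uint8); k[:,:300]=0;k[:186]=0;k[262:]=0;k[:,348:]=0
# rightmost cream px in each row
P=np.array([[np.nonzero(k[r])[0].max(),r] for r in range(196,252) if k[r].any()],float)
from scipy.optimize import least_squares
W=np.array([ray(t,*x,.21)[:2] for x in P])
f=least_squares(lambda c:np.hypot(*(W-c).T)-.070,[.466,-.087],loss='soft_l1',f_scale=.002)
print('lens top',f.x,np.abs(f.fun).mean())
# scene: ring centre from ellipse extents: left,right,top,bottom
b=ray(s,194.5,245.7,.02);print(b)
u=150+(412+555)/2/2.6; v=130+(74+180)/2/2.6
print('lens scene',ray(s,u,v,.205))
g=f.x; p=np.array([.7,.0255]); 
a=lambda x:np.arctan2(*(x[:2]-p)[::-1])%(2*np.pi)
print(a(g),a(b),(a(b)-a(g))*140,'mm at bar_mid',np.linalg.norm(g-b[:2]))
E
```

```text
lens top [ 0.46314587 -0.07168308] 0.003337157326216328
[ 0.4755 -0.0828  0.02  ]
lens scene [0.6831 0.1744 0.205 ]
3.530953316691328 3.5910657230069414 8.415736884185865 mm at bar_mid 0.01661957586242508
```

Emit:
send_rows(targets=[{"tx": 0, "ty": 0.004, "tz": 0, "rx": 0, "ry": 0, "rz": 0, "jaw": -1}, {"tx": 0, "ty": 0.008, "tz": 0, "rx": 0, "ry": 0, "rz": 0, "jaw": -1}, {"tx": 0, "ty": 0.012, "tz": 0, "rx": 0, "ry": 0, "rz": 0, "jaw": -1}, {"tx": 0, "ty": 0.016, "tz": 0, "rx": 0, "ry": 0, "rz": 0, "jaw": -1}, {"tx": 0, "ty": 0.016, "tz": 0, "rx": 0, "ry": 0, "rz": 0, "jaw": -1}])

```text
time: 5.75
eef_pos: [0.5647, -0.0115, 0.2082]
tool_rot: [[0.964, 0.265, -0.0], [0.265, -0.964, -0.0], [-0.0, 0.0, -1.0]]
wrist_force: [0.1, -0.4, 1.2]
finger_gap: 0.0004
gripper_force: 0.0
```

Emit:
send_rows(targets=[{"tx": 0, "ty": -0.02, "tz": 0, "rx": 0, "ry": 0, "rz": 0, "jaw": -1}, {"tx": 0, "ty": -0.06, "tz": 0, "rx": 0, "ry": 0, "rz": 0, "jaw": -1}, {"tx": 0, "ty": -0.1, "tz": 0, "rx": 0, "ry": 0, "rz": 0, "jaw": -1}, {"tx": 0, "ty": -0.1, "tz": -0.08, "rx": 0, "ry": 0, "rz": 0, "jaw": -1}, {"tx": 0, "ty": -0.1, "tz": -0.16, "rx": 0, "ry": 0, "rz": 0, "jaw": -1}, {"tx": 0, "ty": -0.1, "tz": -0.24, "rx": 0, "ry": 0, "rz": 0, "jaw": -1}, {"tx": 0, "ty": -0.16, "tz": -0.32, "rx": 0, "ry": 0, "rz": 0, "jaw": -1}, {"tx": 0, "ty": -0.24, "tz": -0.35, "rx": 0, "ry": 0, "rz": 0, "jaw": -1}, {"tx": 0, "ty": -0.32, "tz": -0.35, "rx": 0, "ry": 0, "rz": 0, "jaw": -1}, {"tx": 0, "ty": -0.4, "tz": -0.35, "rx": 0, "ry": 0, "rz": 0, "jaw": -1}])

```text
time: 6.75
eef_pos: [0.5105, 0.1835, 0.3838]
tool_rot: [[0.964, 0.265, 0.001], [0.265, -0.964, 0.0], [0.001, 0.0, -1.0]]
wrist_force: [0.7, -1.3, 0.6]
finger_gap: 0.0003
gripper_force: 0.0
```

Emit:
send_rows(targets=[{"tx": 0, "ty": -0.08, "tz": 0, "rx": 0, "ry": 0, "rz": 0, "jaw": -1}, {"tx": 0, "ty": -0.16, "tz": 0, "rx": 0, "ry": 0, "rz": 0, "jaw": -1}, {"tx": 0, "ty": -0.24, "tz": 0, "rx": 0, "ry": 0, "rz": 0, "jaw": -1}, {"tx": 0, "ty": -0.24, "tz": 0, "rx": 0, "ry": 0, "rz": 0, "jaw": -1}, {"tx": 0, "ty": -0.24, "tz": 0, "rx": 0, "ry": 0, "rz": 0, "jaw": -1}])

```text
time: 7.25
eef_pos: [0.479, 0.2982, 0.3831]
tool_rot: [[0.964, 0.267, -0.0], [0.267, -0.964, -0.0], [-0.0, 0.0, -1.0]]
wrist_force: [0.1, -0.4, 0.5]
finger_gap: 0.0001
gripper_force: 0.0
```

```bash
python3 - <<'E'
from h import *
t=snap('top'); s=snap('scene')
cv2.imwrite('pics/p4.png',np.hstack([cv2.resize(t['pixels'][80:280,200:350],None,fx=2.6,fy=2.6),cv2.resize(s['pixels'][130:330,150:300],None,fx=2.6,fy=2.6)]))
print(robot.sense()['time'])
E
```

```text
7.35
```

View pics/p4.png

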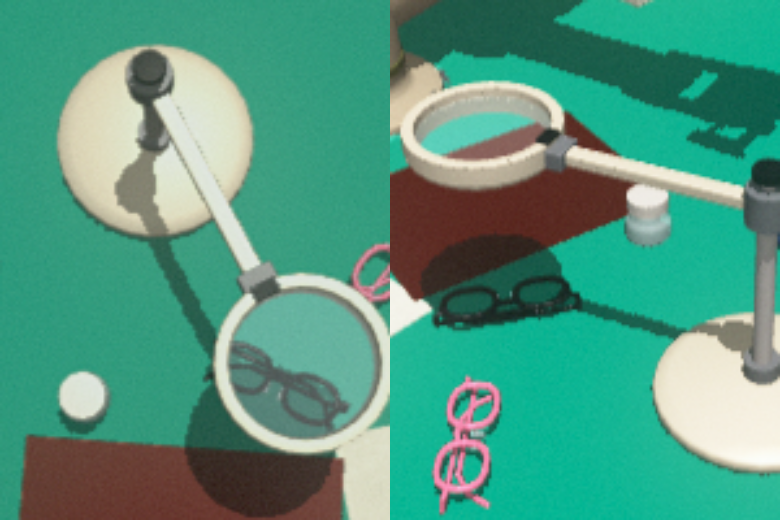

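Both views show the lens over the spectacles with the hand away. The ring centre is at about (316,220) in the top view and (186,182) in the scene view.

```bash
python3 - <<'E'
from h import *
t=snap('top'); s=snap('scene')
q=t['pixels'].astype(int); k=(q.min(2)>125).astype(np.uint8)
m=np.zeros_like(k); cv2.circle(m,(316,220),38,1,-1); k&=m
P=[]
for a in np.radians(np.arange(-100,200,4)):   # outermost cream pixel per ray
    for r in np.arange(38,24,-.25):
        u,v=316.3+r*np.cos(a),219.8+r*np.sin(a)
        if k[int(round(v)),int(round(u))]: P.append(ray(t,u,v,.212)[:2]); break
P=np.array(P)
from scipy.optimize import least_squares
f=least_squares(lambda c:np.hypot(*(P-c[:2]).T)-c[2],[.466,-.087,.07],loss='soft_l1',f_scale=.002); print(f.x)
b=ray(s,195,245.3,.02); print('bridge',b,ray(t,308.5,225.4,.02)); print('lens scene',ray(s,186,181.9,.205),'lens hand',ray(t,316.3,219.8,.212))
print(np.linalg.norm(f.x[:2]-b[:2]))
# foot slide check vs start picture
o=cv2.imread('pics/top1.png'); d=cv2.absdiff(o,t['pixels']).max(2)[95:175,215:255]; print((d>60).mean())
E
```

```text
[ 0.47014498 -0.08644949  0.07014942]
bridge [ 0.475 -0.081  0.02 ] [ 0.4696 -0.0851  0.02  ]
lens scene [ 0.4734 -0.0849  0.205 ] lens hand [ 0.4688 -0.085   0.212 ]
0.007298504047947505
0.0071875
```

Lens and bridge agree to within about 7 mm and nothing else has moved, so I'm handing in.

```bash
python3 -c "
from station import robot
print(robot.sign_off())"
```

```text
the job is handed in; nothing more can be done
None
```

The lens is centred over the spectacles' bridge to within about 7 mm by camera measurement (limit 22 mm), the hand is clear, nothing else appeared to move in the pictures, and the job is handed in; the verdict was not shown.

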